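# Set the hold-down stop on a scanning stand

### The arm

A 7-joint arm with a two-finger parallel gripper is mounted at the origin on the work surface. World frame = base frame: x ahead of the robot, y to its left, z up, the work surface at z = 0. Lengths are in m, angles in rad, forces in N, time in s.
With the tool pointing down it reaches from about 0.4 to 0.9 m from the base axis. Payload 5.6 kg.
Tool frame: the origin (TCP) lies midway between the tips of the shut fingers; the grasp point (between the pads) lies 19 mm behind it (robot.tcp_to_grasp is the z of the grasp point in the tool frame, in m); z points along the fingers, y is the line along which they close (so a half turn about z gives the same grasp; the last joint's range is limited). The gripper opens to 92 mm and grips with 3 to 60 N. Pads are 20 mm wide; open, the fingers measure 128 mm over their backs; the gripper's body (75 mm by 189 mm) begins 69 mm behind the grasp point.
Start: joints at [1.143, 0.468, -0.012, 1.603, 0.006, 1.071, -0.056], TCP at [0.244, -0.602, 0.215] pointing down, gripper open.
Joint ranges: [-2.53, 2.53], [-0.31, 2.02], [-1.57, 1.55], [0.28, 2.44], [-1.29, 4.43], [0.15, 1.84], [-2.92, 2.92]. Speed limits (rad/s): [2.57, 2.57, 3.14, 3.14, 3.14, 3.14, 3.14].

### API

Orientations are given as a rotation vector (axis times angle).
In Python, from bench import robot, eyes gives the robot as it stands.
- The arm moves only by the tool send_rows, never from a script. Its argument "increments" is a list that holds one entry, the list of rows, each a list of 7 numbers: the shift along the world's x, y, z scaled (see below), then the turn, a rotation vector about the world's x, y, z scaled (see below), then the closure, from -1 (fully open) to 1 (shut). In form: [[[tx, ty, tz, rx, ry, rz, claw], ...]]. A call has 1 to 10 rows; each row shifts and turns the commanded pose from where the row before left it; what a row does not reach is not made up. The controller multiplies each number of a shift by 0.02 m and each number of a turn by 0.08 rad. A row lasts 1/10 s, in which the tool goes at most 50 mm and 8.59 degrees, less where a joint would pass 70% of its speed; a pose out of reach is approached as far as the arm can. A call with a number of a shift or a turn outside -1 to 1 is refused whole. A call with a gripper value outside its range is refused whole. The fingers move at their own pace and stop on an object; "force" is the grip in N (left out, the last holds). Time passes only in rows, so rows that do not move let the fingers close. It gives the time, the measured TCP pose, the force, the opening and the grip force at its end, in the units of the state.
- robot.sense(): the state, without advancing time (a new reading comes with each control period).
- eyes.camera(name): name is "scene" or "top" or "wrist"; returns a dict with "pixels" (384x512x3 uint8, blue, green, red), "fx", "fy", "cx", "cy" (pixels), "R" (3x3) and "t" (3): a world point X has camera coordinates R X + t. Camera axes: x right, y down, z forward; pixel columns grow to the right and rows downward; lengths in m; the calibration is good to about 2 mm. A picture is of the moment at which its call begins. There is no depth.
- robot.sign_off(): hands the job in; it is judged then, once.
The state is a dict: "clock": time; "q": joint angles; "joint_vel": joint speeds; "effort": joint torques, N m; "ee_pos": TCP position; "tool_rot": TCP orientation; "wrist_force": force on the tool from outside, world axes, zero at the start; "wrist_torque": the same for the moment, N m; "finger_gap": finger opening in m; "grasp_force": force on a finger pad.
Only numpy, scipy, OpenCV 4.12 (cv2) and the standard library are available. Lean on these libraries where they do the work, as an engineer would, in place of code of your own. Each camera call takes 0.05 s, during which the arm holds its last target. There are 200 camera calls.

### The job

A white tracker hub sits in the cradle of the sloping scanning stand. Gently lower the stop rod by its knob, along its slanted guide, until its rubber foot rests on the hub without squeezing it hard, and only then swing the clamp lever all the way round from the front to the side, to its locked end. Let go, leaving the foot still touching the hub, and leave the mouse, the mug and the power brick around the stand where they are.

Things in the scene. Friction and masses are not known exactly. Their poses are not given: they have to be found in the camera images.
- stand: Fixed scanning stand, aluminium and dark steel; origin on the table at the middle, base 175 x 260 mm. x points to its back, z up; its open front faces roughly the robot. Bed, rod and clamp are built along a slanted frame (origin bed), 65 mm above this origin, tilted 35 degrees: slanted z = (-0.574, 0, 0.819), slanted x = (0.819, 0, 0.574), slanted y = y. Bed 150 x 180 mm, top at slanted z = 0.
- bed (a point): Middle of the top of the sloped bed, origin of the slanted frame. A fixed black tray there holds the white tracker hub (84 x 64 mm, flat top parallel to the bed) right under the rod. The hub's top is 22 to 42 mm above the bed along slanted z, different each time and not measured: find it by touch. The hub does not give way.
- guide (a point): Middle of the top face of the fixed guide arm, where the rod comes out: slanted (0, 0, 95) mm. The arm is 25 mm thick and 36 mm wide (slanted x -16 to 72, y -18 to 18), with an ear for the clamp on its +y side (slanted x -25 to 9, y to 64, same height). 25 mm at least stays free between it and the knob.
- light_bar (a point): Middle of the underside of the fixed light bar, 324 mm above the table: a beam 30 mm deep (x), 22 mm high, 260 mm long (y), at x = -94 mm of the stand, held by brackets at y = -122 and 122 mm from posts at the back. It hangs right over the knob, so a gripper pointing straight down hits it: take knob and clamp pin with the tool tilted, along the rod axis from the front.
- stop_rod: Steel stop rod, 12 mm thick, sliding along slanted z in the guide, with a rubber foot (disc 22 mm wide, 10 mm thick, 6 N dents it about 1.5 mm). Origin at the middle of the foot's lower face, z up along the rod. It starts with the foot 60 to 68 mm above the bed and can go 50 mm below its top place. It stays where it is left (about 5 N drag; its weight, about 2.5 N along the axis, helps downward).
- knob (a point): Middle of the black round knob on top of the rod, 30 mm diameter, 28 mm high, axis along the rod; it moves with the rod, 114 mm above the foot's lower face along the axis.
- clamp (a joint): Angle in rad of the clamp lever: 0 = open (lever points to the slanted -x, down the slope to the front), 1.571 = locked end stop (points to the stand's +y). It turns about an axis parallel to the rod, clockwise seen along the rod from above, and stays where it is left (about 2 N at its pin). Pivot at slanted (-10, 45) mm; it starts between 0 and 0.25.
- clamp_pin (a point): Point for grasping on the black round grip pin that stands up parallel to the rod at the end of the clamp lever, 60 mm from the pivot: pin 14 mm diameter, its top 10 mm above this point along the axis, the steel lever bar (12 mm wide) beneath it 28 mm below this point. At slanted z = 135 mm.
- mouse: Black computer mouse 105 x 58 x 33 mm lying loose to the stand's -y side, origin under its centre. Bystander.
- mug: White mug 80 mm across, 92 mm high, loose to the stand's +y side, origin under its centre. Bystander.
- power_brick: White power supply 55 x 125 x 32 mm lying loose in front of the stand, origin under its centre. Bystander.

How it is judged:
On the way, in this order (a step that is already met when the one before it is completed fails the run):
1. with the clamp still open (under 0.5 rad) the rod's foot touches the hub (over 1 N) (contact force between stop_rod and stand above 1 N and value of joint clamp below 0.5 rad), for 0.2 s.
2. the clamp lever is swung to its locked end (over 1.4 rad) with the foot still on the hub (value of joint clamp above 1.4 rad and contact force between stop_rod and stand above 0.3 N), for 0.2 s.
At the end, for the whole second after the job is handed in: The foot still touches the hub (contact force over 0.3 N), the clamp lever stands locked (over 1.4 of 1.571 rad), rod and lever at rest, robot clear (all of step 2 and velocity of joint clamp below 0.05 rad/s and linear speed of stop_rod below 0.005 m/s).
It fails at once if the hub is squeezed hard by the foot (over 25 N) (contact force between stop_rod and stand above 25 N).
It fails at once if a bystander is pushed more than 20 mm (distance of any of mouse, mug, power_brick from where it was at the start of the episode above 0.02 m).
It also fails if it takes over 72 s, if anything falls off the work surface, if the arm or the gripper's body presses on something with over 40 N, if the wrist force passes 120 N, or if a joint passes its speed limit or range.

## Working session

There is one attempt and no reset: what is moved stays moved. The work goes in short steps, Python scripts to look and compute and a tool call to move; the robot and the scene stay as the last step left them, time stands still between calls to the robot, and variables do not carry over. Pictures are saved under pics/ and viewed, at most 10 in all, crops included, and the job is handed in when it is done.

Besides the shell and the picture viewer there is one more tool, called after ">>>" as name(argument=value, ...) on one line, values as JSON. send_rows: Moves the arm, as the interface text tells. Shifts and turns lie within -1 to 1; 1 stands for 0.02 m of shift or 0.08 rad of turn. Its arguments: {"type":"object","properties":{"increments":{"type":"array","items":{"type":"array","items":{"type":"array","items":{"type":"number","minimum":-1,"maximum":1}}}},"force":{"type":"number"}},"required":["increments"]}

```bash
mkdir -p pics; ls; python3 - <<'E'
from bench import robot, eyes
import cv2,numpy as np
s=robot.sense();print({k:np.round(v,3).tolist() for k,v in s.items()},robot.tcp_to_grasp)
for n in("scene","top"):
    c=eyes.camera(n);cv2.imwrite(f"pics/{n}0.png",c["pixels"]);print(n,c["fx"],c["fy"],c["cx"],c["cy"],np.round(c["R"],4).tolist(),np.round(c["t"],4).tolist())
a=[cv2.imread(f"pics/{n}0.png") for n in("scene","top")]
E
```

```text
pics
{'clock': 0.0, 'q': [1.143, 0.468, -0.012, 1.604, 0.006, 1.071, -0.056], 'joint_vel': [0.001, -0.001, 0.001, -0.0, 0.001, 0.001, 0.0], 'effort': [0.001, -52.057, -0.013, -24.375, -0.057, 0.017, 0.0], 'ee_pos': [0.244, -0.602, 0.214], 'tool_rot': [-3.082, -0.6, 0.001], 'wrist_force': [0.361, -0.441, 0.419], 'wrist_torque': [0.02, 0.013, 0.027], 'grasp_force': 0.0, 'finger_gap': 0.092} -0.0187
scene 352.08757305478275 352.08757305478275 264.5617533050583 187.5601682223992 [[-0.7952, 0.6063, -0.0095], [0.4851, 0.6266, -0.6099], [-0.3638, -0.4896, -0.7924]] [0.476, -0.175, 1.2222]
top 457.37730604301925 457.37730604301925 255.18681149570392 194.9744405778966 [[0.013, -0.9999, 0.0005], [-0.9928, -0.0129, -0.119], [0.119, 0.0011, -0.9929]] [0.0388, 0.6326, 1.285]
```

View pics/scene0.png

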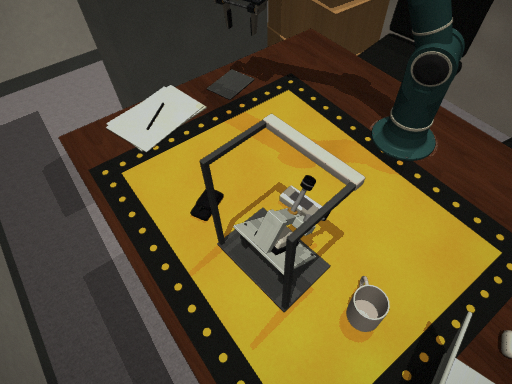

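View pics/top0.png

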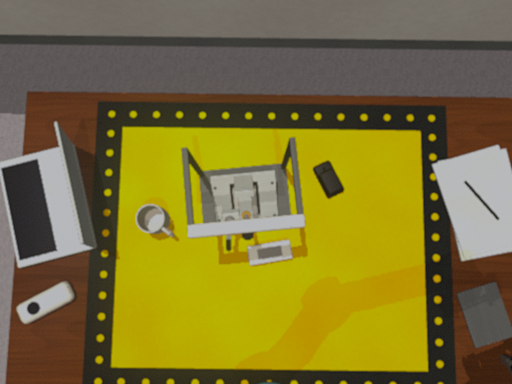

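The top view shows the light bar at about (187-304, 215-237), the knob near (248,235), the clamp pin near (228,243) and the brick at (270,253). I'll enlarge both crops into one picture.

```bash
python3 - <<'E'
import cv2,numpy as np
a=cv2.imread("pics/top0.png")[130:275,170:315];b=cv2.imread("pics/scene0.png")[100:310,190:370]
a=cv2.resize(a,(435,435),interpolation=cv2.INTER_CUBIC);b=cv2.resize(b,(360,420),interpolation=cv2.INTER_CUBIC)
o=np.zeros((435,800,3),np.uint8);o[:,:435]=a;o[:420,440:]=b;cv2.imwrite("pics/crop1.png",o)
E
```

```text
(no output)
```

View pics/crop1.png

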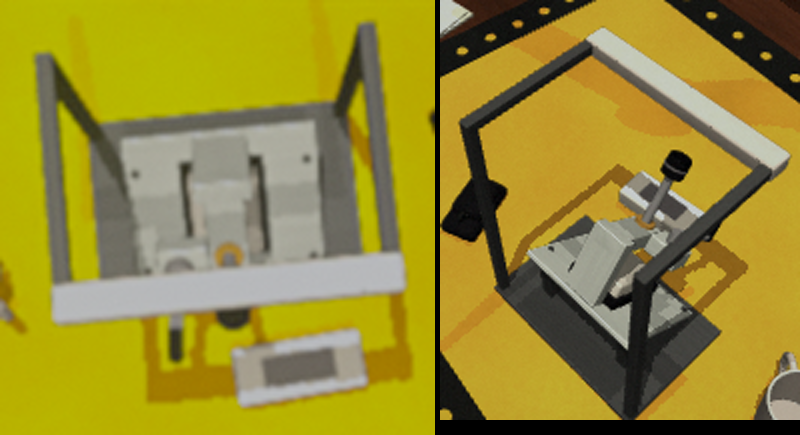

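```bash
cat > h.py <<'E'
import numpy as np
from scipy.spatial.transform import Rotation as Ro
from scipy.optimize import least_squares
T=np.array([[.819,0,-.574],[0,1,0],[.574,0,.819]]) # slanted->stand
def slant(p): return T@np.array(p)/1000+[0,0,.065]
def world(p,S): 
    c,s=np.cos(S[2]),np.sin(S[2]); return np.array([S[0]+c*p[0]-s*p[1],S[1]+s*p[0]+c*p[1],p[2]])
def proj(c,X):
    v=np.array(c["R"])@X+np.array(c["t"]); return np.array([c["fx"]*v[0]/v[2]+c["cx"],c["fy"]*v[1]/v[2]+c["cy"]])
E
cat > fit.py <<'E'
from h import *
from bench import eyes
C={n:eyes.camera(n) for n in("top","scene")}
t=lambda u,v:np.array([170+u/3,130+v/3]); s=lambda u,v:np.array([190+(u-440)/2,100+v/2])
L=[("top",(-.079,.13,.346),t(52,287)),("top",(-.079,-.13,.346),t(404,254)),("top",(-.109,.13,.346),t(57,323)),("top",(-.109,-.13,.346),t(405,289)),
("top",(.0875,.13,.008),t(95,122)),("top",(.0875,-.13,.008),t(345,100)),("scene",(-.079,-.13,.346),s(592,45)),("scene",(-.109,-.13,.346),s(601,29)),("scene",(-.109,.13,.346),s(788,157)),("scene",(-.079,.13,.346),s(776,172))]
kn=[("top",None),("scene",s(678,165))]
def res(q):
    r=[proj(C[n],world(p,q))-m for n,p,m in L]
    r.append(proj(C["scene"],world(slant((0,0,q[3])),q))-s(677,166))
    a=q[4]; r.append(proj(C["top"],world(slant((-10-60*np.cos(a),45+60*np.sin(a),140)),q))-t(177,356))
    return np.concatenate(r)
o=least_squares(res,[.5,0,0,175,.1],x_scale=[.1,.1,.1,10,.1],loss="soft_l1")
print(np.round(o.x,4));print(np.round(res(o.x).reshape(-1,2),1).tolist())
S=o.x
print("knob",world(slant((0,0,S[3])),S),"pin",world(slant((-10-60*np.cos(S[4]),45+60*np.sin(S[4]),135)),S))
E
python3 fit.py
```

```text
[6.218000e-01 7.730000e-02 1.050000e-01 1.807605e+02 1.065000e-01]
[[-1.6, -2.0], [-1.2, -1.8], [-2.2, -0.3], [-0.1, 0.1], [-3.0, 3.7], [0.7, 3.1], [-4.5, -4.7], [0.9, -3.0], [2.2, -2.1], [-1.5, -1.0], [-0.8, -0.4], [-0.0, -1.2]]
knob [0.51863136 0.06644995 0.21304287] pin [0.48262883 0.1143148  0.13558001]
```

```bash
cat >> h.py <<'E'
S0=np.array([.6218,.0773,.105])
def targetR(S,sgn):
    z=-(world(T@[0,0,1.],[0,0,S[2]])); y=sgn*world(np.array([0,1.,0]),[0,0,S[2]]); return np.stack([np.cross(y,z),y,z],1)
def go(P,R,st):
    d=(np.array(P)-st["ee_pos"])/.02; 
    w=(Ro.from_matrix(R)*Ro.from_rotvec(st["tool_rot"]).inv()).as_rotvec()/.08
    return np.round(d,2),np.round(w,2)
E
python3 - <<'E'
from h import *
from bench import robot
st=robot.sense();print(Ro.from_rotvec(st["tool_rot"]).as_matrix().round(2))
P=world(slant((0,0,340)),S0)
for s in(1,-1):print(P,go(P,targetR(S0,s),st))
print(targetR(S0,1))
E
```

```text
[[ 0.93  0.38 -0.  ]
 [ 0.38 -0.93  0.  ]
 [-0.   -0.   -1.  ]]
[0.42771483 0.05684583 0.34346   ] (array([ 9.2 , 32.95,  6.47]), array([-10.58,  -2.66,  34.24]))
[0.42771483 0.05684583 0.34346   ] (array([ 9.2 , 32.95,  6.47]), array([ 1.85, -7.44, -3.39]))
[[-0.81448941 -0.10480717  0.57083873]
 [-0.08583707  0.99449256  0.06015931]
 [-0.574       0.         -0.819     ]]
```

>>> send_rows(increments=[[[0.27, 0.97, 0.4, 0.055, -0.22, -0.1, -1], [0.27, 0.97, 0.4, 0.055, -0.22, -0.1, -1], [0.27, 0.97, 0.4, 0.055, -0.22, -0.1, -1], [0.27, 0.97, 0.4, 0.055, -0.22, -0.1, -1], [0.27, 0.97, 0.4, 0.055, -0.22, -0.1, -1], [0.27, 0.97, 0.4, 0.055, -0.22, -0.1, -1], [0.27, 0.97, 0.4, 0.055, -0.22, -0.1, -1], [0.27, 0.97, 0.4, 0.055, -0.22, -0.1, -1], [0.27, 0.97, 0.4, 0.055, -0.22, -0.1, -1], [0.27, 0.97, 0.4, 0.055, -0.22, -0.1, -1]]])

```text
clock: 1.2
ee_pos: [0.298, -0.4076, 0.2948]
tool_rot: [-3.083, -0.473, -0.284]
wrist_force: [0.3, -0.6, -0.9]
finger_gap: 0.0922
grasp_force: 0.0
```

>>> send_rows(increments=[[[0.27, 0.97, 0.2, 0.055, -0.22, -0.1, -1], [0.27, 0.97, 0.2, 0.055, -0.22, -0.1, -1], [0.27, 0.97, 0.2, 0.055, -0.22, -0.1, -1], [0.27, 0.97, 0.2, 0.055, -0.22, -0.1, -1], [0.27, 0.97, 0.2, 0.055, -0.22, -0.1, -1], [0.27, 0.97, 0.2, 0.055, -0.22, -0.1, -1], [0.27, 0.97, 0.2, 0.055, -0.22, -0.1, -1], [0.27, 0.97, 0.2, 0.055, -0.22, -0.1, -1], [0.27, 0.97, 0.2, 0.055, -0.22, -0.1, -1], [0.27, 0.97, 0.2, 0.055, -0.22, -0.1, -1]]])

```text
clock: 2.2
ee_pos: [0.352, -0.2136, 0.3347]
tool_rot: [-3.053, -0.341, -0.563]
wrist_force: [1.0, -0.4, -0.4]
finger_gap: 0.0919
grasp_force: 0.0
```

>>> send_rows(increments=[[[0.27, 0.97, 0.05, 0.055, -0.22, -0.1, -1], [0.27, 0.97, 0.05, 0.055, -0.22, -0.1, -1], [0.27, 0.97, 0.05, 0.055, -0.22, -0.1, -1], [0.27, 0.97, 0.05, 0.055, -0.22, -0.1, -1], [0.27, 0.97, 0.05, 0.055, -0.22, -0.1, -1], [0.27, 0.97, 0.05, 0.055, -0.22, -0.1, -1], [0.27, 0.97, 0.05, 0.055, -0.22, -0.1, -1], [0.27, 0.97, 0.05, 0.055, -0.22, -0.1, -1], [0.27, 0.97, 0.05, 0.055, -0.22, -0.1, -1], [0, 0, 0, 0, 0, 0, -1]]])

```text
clock: 3.2
ee_pos: [0.4252, -0.0483, 0.3321]
tool_rot: [-2.992, -0.233, -0.782]
wrist_force: [-0.3, -0.3, -1.0]
finger_gap: 0.0922
grasp_force: 0.0
```

```bash
python3 - <<'E'
from h import *
from bench import robot,eyes
import cv2
st=robot.sense();print(st["ee_pos"],st["q"],st["clock"],np.linalg.norm(st["wrist_force"]))
P=world(slant((0,0,340)),S0);print(go(P,targetR(S0,-1),st))
c=eyes.camera("wrist");cv2.imwrite("pics/w1.png",c["pixels"])
import pickle;pickle.dump(c,open("w1.pkl","wb"))
for sz in(167,195):print("knob",sz,proj(c,world(slant((0,0,sz)),S0)))
print("pintop",proj(c,world(slant((-10-60*np.cos(.1),45+60*np.sin(.1),145)),S0)))
for p in((-.109,.13,.324),(-.109,-.13,.324)):print(proj(c,world(p,S0)))
E
```

```text
[ 0.42515748 -0.04832271  0.33207062] [ 0.45476599 -0.30722781 -0.2338227   2.26814397 -0.38100821  0.72351458
 -0.97122014] 3.2 1.0612172389642613
(array([0.13, 5.26, 0.57]), array([ 0.15, -1.24, -0.63]))
knob 167 [165.25938639 140.02578236]
knob 195 [156.52365758 145.46624927]
pintop [132.12944319 192.27127934]
[-76.59447838  74.85536204]
[303.11248464  91.67917839]
```

View pics/w1.png

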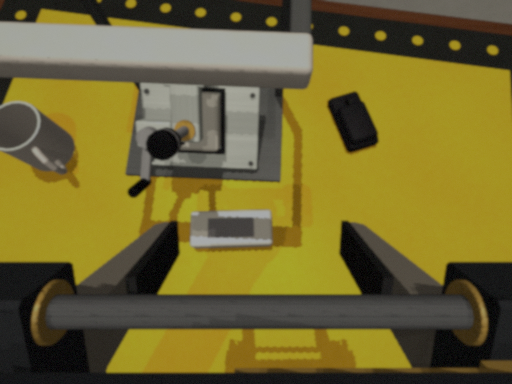

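The wrist view shows the knob at about (164,144), the pin top at (133,190) and the bar corner at (303,88). The projections land within 4 px of these, so the stand pose holds. The gripper sits over the knob's front right, and I'll align it with the rod axis next.

```bash
cat >> h.py <<'E'
def toslant(X,S=S0):
    c,s=np.cos(S[2]),np.sin(S[2]);d=np.array(X)-[S[0],S[1],.065];return T.T@np.array([c*d[0]+s*d[1],-s*d[0]+c*d[1],d[2]])*1000
def info(tgts,S=S0):
    from bench import robot
    st=robot.sense();f=world(np.array(st["wrist_force"]),[0,0,-S[2]])
    print("clock %.1f"%st["clock"],"slant",toslant(st["ee_pos"]).round(1),"F slant",(T.T@f).round(1),"q",np.round(st["q"],2),"gap",round(st["finger_gap"],4))
    for t in tgts:print(t,*go(world(slant(t),S),targetR(S,-1),st))
E
python3 -c "
from h import *
info([(-3,0,260),(-3,0,225),(-3,0,200)])
for v in ((1,0,0),(0,1,0),(0,0,1)):print(world(T@np.array(v),[0,0,.105]).round(3))"
```

```text
clock 3.2 slant [ -17.8 -105.6  338.8] F slant [ 0.3  0.3 -0.6] q [ 0.46 -0.31 -0.23  2.27 -0.38  0.72 -0.97] gap 0.092
(-3, 0, 260) [ 2.3   5.55 -2.8 ] [ 0.15 -1.24 -0.62]
(-3, 0, 225) [ 3.3   5.66 -4.23] [ 0.15 -1.24 -0.62]
(-3, 0, 200) [ 4.01  5.73 -5.26] [ 0.15 -1.24 -0.62]
[0.814 0.086 0.574]
[-0.105  0.994  0.   ]
[-0.571 -0.06   0.819]
```

>>> send_rows(increments=[[[0.36, 0.7, -0.43, 0.02, -0.155, -0.08, 1], [0.36, 0.7, -0.43, 0.02, -0.155, -0.08, 1], [0.36, 0.7, -0.43, 0.02, -0.155, -0.08, 1], [0.36, 0.7, -0.43, 0.02, -0.155, -0.08, 1], [0.36, 0.7, -0.43, 0.02, -0.155, -0.08, 1], [0.36, 0.7, -0.43, 0.02, -0.155, -0.08, 1], [0.36, 0.7, -0.43, 0.02, -0.155, -0.08, 1], [0.36, 0.7, -0.43, 0.02, -0.155, -0.08, 1], [0, 0, 0, 0, 0, 0, 1], [0, 0, 0, 0, 0, 0, 1]]])

```text
clock: 4.25
ee_pos: [0.4828, 0.0595, 0.2637]
tool_rot: [-2.964, -0.145, -0.934]
wrist_force: [-0.5, -0.0, 0.2]
finger_gap: 0.0143
grasp_force: 0.0
```

```bash
python3 - <<'E'
from h import *
from bench import robot,eyes
import cv2
info([(-3,0,215),(-3,0,200)])
c=eyes.camera("wrist");d=eyes.camera("scene");e=eyes.camera("top")
print("knobtop",proj(c,world(slant((0,0,195)),S0)))
o=np.zeros((440,800,3),np.uint8);o[:384,:512]=c["pixels"];o[:210,512:782]=cv2.resize(d["pixels"][80:220,220:400],(270,210));o[210:440,512:772]=cv2.resize(e["pixels"][160:275,180:310],(260,230));cv2.imwrite("pics/w2.png",o)
E
```

```text
clock 4.2 slant [ -0.7  -3.2 243.2] F slant [-0.3  0.   0.5] q [ 0.56 -0.15 -0.72  2.34 -0.16  0.31 -1.52] gap 0.0143
(-3, 0, 215) [ 0.69  0.23 -1.22] [-0.01 -0.01  0.09]
(-3, 0, 200) [ 1.12  0.28 -1.83] [-0.01 -0.01  0.09]
knobtop [252.98787645 209.80111038]
```

View pics/w2.png

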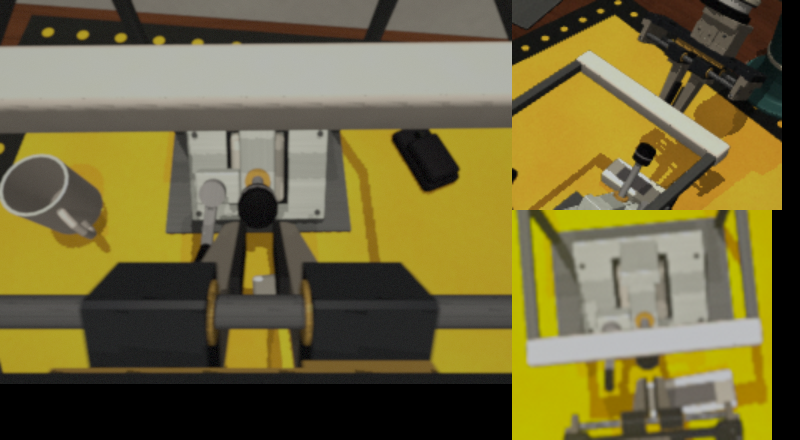

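The knob top sits at about (258,205) against a predicted (253,210), so it is roughly 4 mm toward -y and 3 mm toward +x. I'll fold that in and come down along the axis.

```bash
sed -i 's/^S0=.*/S0=np.array([.624,.074,.105])/' h.py; python3 -c "
from h import *
info([(-3,0,205)])"
```

```text
clock 4.4 slant [ -1.7   0.5 244.5] F slant [ 0.2  0.4 -0.3] q [ 0.56 -0.15 -0.72  2.34 -0.16  0.31 -1.52] gap 0.0025
(-3, 0, 205) [ 1.07  0.09 -1.65] [-0.01  0.01  0.09]
```

>>> send_rows(increments=[[[0.22, 0.02, -0.31, 0, 0, 0, 1], [0.22, 0.02, -0.31, 0, 0, 0, 1], [0.22, 0.02, -0.31, 0, 0, 0, 1], [0.22, 0.02, -0.31, 0, 0, 0, 1], [0.22, 0.02, -0.31, 0, 0, 0, 1], [0, 0, 0, 0, 0, 0, 1]]])

```text
clock: 5.0
ee_pos: [0.5049, 0.0623, 0.2323]
tool_rot: [-2.964, -0.146, -0.934]
wrist_force: [-0.1, -0.7, -0.0]
finger_gap: 0.0005
grasp_force: 0.0
```

```bash
python3 -c "
from h import *
info([(-3,0,205),(-3,0,190)])"
```

```text
clock 5.0 slant [ -2.    0.8 205.8] F slant [-0.2 -0.7  0.1] q [ 0.73 -0.01 -0.93  2.33  0.26  0.21 -1.91] gap 0.0005
(-3, 0, 205) [-0.02 -0.04 -0.06] [-0.01 -0.01  0.07]
(-3, 0, 190) [ 0.41  0.   -0.67] [-0.01 -0.01  0.07]
```

>>> send_rows(increments=[[[0.085, 0.01, -0.123, 0, 0, 0, 1], [0.085, 0.01, -0.123, 0, 0, 0, 1], [0.085, 0.01, -0.123, 0, 0, 0, 1], [0.085, 0.01, -0.123, 0, 0, 0, 1], [0.085, 0.01, -0.123, 0, 0, 0, 1], [0.085, 0.01, -0.123, 0, 0, 0, 1]]])

```text
clock: 5.6
ee_pos: [0.5152, 0.0634, 0.2184]
tool_rot: [-2.964, -0.146, -0.937]
wrist_force: [-2.1, -0.9, 2.2]
finger_gap: 0.0002
grasp_force: 1.4
```

```bash
python3 -c "
from h import *
info([(-3,0,190),(-3,0,170)])"
```

```text
clock 5.6 slant [ -1.5   0.8 188.4] F slant [-0.6 -0.7  3.1] q [ 0.64  0.06 -0.87  2.33  0.61  0.2  -2.25] gap 0.0002
(-3, 0, 190) [-0.1  -0.05  0.02] [0.   0.01 0.08]
(-3, 0, 170) [ 0.47  0.01 -0.8 ] [0.   0.01 0.08]
```

>>> send_rows(increments=[[[0.085, 0.01, -0.123, 0, 0, 0, 1], [0.085, 0.01, -0.123, 0, 0, 0, 1], [0.085, 0.01, -0.123, 0, 0, 0, 1], [0.085, 0.01, -0.123, 0, 0, 0, 1]]])

```text
clock: 6.0
ee_pos: [0.522, 0.0641, 0.2086]
tool_rot: [-2.965, -0.146, -0.937]
wrist_force: [-1.7, -0.6, 2.8]
finger_gap: 0.0008
grasp_force: 1.4
```

```bash
python3 -c "
from h import *
info([(-3,0,170)])"
```

```text
clock 6.0 slant [ -1.5   0.9 176.5] F slant [ 0.1 -0.4  3.3] q [ 0.55  0.09 -0.79  2.33  0.79  0.19 -2.43] gap 0.0008
(-3, 0, 170) [ 0.13 -0.03 -0.31] [0.01 0.01 0.08]
```

>>> send_rows(increments=[[[0.043, 0.004, -0.062, 0, 0, 0, 1], [0.043, 0.004, -0.062, 0, 0, 0, 1], [0.043, 0.004, -0.062, 0, 0, 0, 1], [0.043, 0.004, -0.062, 0, 0, 0, 1]]])

```text
clock: 6.4
ee_pos: [0.5256, 0.0648, 0.2034]
tool_rot: [-2.964, -0.146, -0.936]
wrist_force: [0.2, -1.7, 2.0]
finger_gap: 0.0005
grasp_force: 1.3
```

>>> send_rows(increments=[[[0.043, 0.004, -0.062, 0, 0, 0, 1], [0.043, 0.004, -0.062, 0, 0, 0, 1]]])

```text
clock: 6.6
ee_pos: [0.5272, 0.0654, 0.2007]
tool_rot: [-2.963, -0.147, -0.936]
wrist_force: [-1.1, -2.2, 2.4]
finger_gap: -0.0
grasp_force: 1.3
```

```bash
python3 -c "
from h import *
info([(-3,0,170)])"
```

```text
clock 6.6 slant [ -1.7   1.5 166.9] F slant [ 0.3 -2.   2.7] q [ 0.48  0.12 -0.74  2.33  0.92  0.19 -2.56] gap -0.0
(-3, 0, 170) [-0.14 -0.09  0.09] [-0.01  0.01  0.07]
```

>>> send_rows(increments=[[[0.043, 0.003, -0.062, 0, 0, 0, 1], [0.043, 0.003, -0.062, 0, 0, 0, 1], [0.043, 0.003, -0.062, 0, 0, 0, 1]]])

```text
clock: 6.9
ee_pos: [0.5298, 0.0657, 0.197]
tool_rot: [-2.963, -0.147, -0.936]
wrist_force: [-0.7, -2.6, 2.2]
finger_gap: 0.0004
grasp_force: 1.3
```

>>> send_rows(increments=[[[0.043, 0.003, -0.062, 0, 0, 0, 1], [0.043, 0.003, -0.062, 0, 0, 0, 1], [0.043, 0.003, -0.062, 0, 0, 0, 1]]])

```text
clock: 7.2
ee_pos: [0.5322, 0.066, 0.1934]
tool_rot: [-2.963, -0.148, -0.936]
wrist_force: [-9.6, -2.8, 14.0]
finger_gap: 0.0004
grasp_force: 7.9
```

>>> send_rows(increments=[[[-0.02, 0, 0.03, 0, 0, 0, 1], [0, 0, 0, 0, 0, 0, 1], [0, 0, 0, 0, 0, 0, 1], [0, 0, 0, 0, 0, 0, 1]]])

```text
clock: 7.6
ee_pos: [0.5318, 0.0659, 0.194]
tool_rot: [-2.963, -0.148, -0.936]
wrist_force: [-2.2, -2.9, 5.9]
finger_gap: 0.0006
grasp_force: 3.1
```

```bash
python3 -c "
from h import *
info([(-3,0,200),(-72,50,240)])"
```

```text
clock 7.6 slant [ -1.7   1.6 158.7] F slant [ 1.3 -2.6  6.3] q [ 0.43  0.14 -0.69  2.33  1.03  0.18 -2.67] gap 0.0006
(-3, 0, 200) [-1.22 -0.21  1.66] [-0.01  0.01  0.06]
(-72, 50, 240) [-5.44  1.86  1.31] [-0.01  0.01  0.06]
```

The foot is on the hub: the knob top is at slanted 158.7 mm, so the foot is at about 31 mm. Next I back off along the axis and go above the pin.

>>> send_rows(increments=[[[-0.1, -0.01, 0.15, 0, 0, 0, 1], [-0.43, -0.045, 0.61, 0, 0, 0, 1], [-0.43, -0.045, 0.61, 0, 0, 0, 1], [-0.43, -0.045, 0.61, 0, 0, 0, -1], [-0.7, 0.35, -0.05, 0, 0, 0, -1], [-0.7, 0.35, -0.05, 0, 0, 0, -1], [-0.7, 0.35, -0.05, 0, 0, 0, -1], [-0.7, 0.35, -0.05, 0, 0, 0, -1], [-0.7, 0.35, -0.05, 0, 0, 0, -1], [0, 0, 0, 0, 0, 0, -1]]])

```text
clock: 8.6
ee_pos: [0.4385, 0.0998, 0.2261]
tool_rot: [-2.965, -0.15, -0.935]
wrist_force: [0.3, -0.5, -0.6]
finger_gap: 0.0542
grasp_force: 0.0
```

```bash
python3 - <<'E'
from h import *
from bench import robot,eyes
import cv2
info([(-70,51,190),(-70,51,118)])
c=eyes.camera("wrist");print("pintop,bot",[proj(c,world(slant((-10-60*np.cos(a),45+60*np.sin(a),z)),S0)).round() for a in (0,.1,.2) for z in (145,108)])
d=eyes.camera("top")
cv2.imwrite("pics/w3.png",np.hstack([c["pixels"],cv2.resize(d["pixels"][160:275,180:305],(250,384))]))
E
```

```text
clock 8.6 slant [-56.4  45.1 236.3] F slant [-0.1 -0.5 -0.6] q [ 0.74 -0.2  -1.01  2.44 -0.21  0.21 -1.6 ] gap 0.0542
(-70, 51, 190) [ 0.73  0.37 -2.29] [ 0.02 -0.    0.06]
(-70, 51, 118) [ 2.79  0.59 -5.23] [ 0.02 -0.    0.06]
pintop,bot [array([258., 211.]), array([258., 199.]), array([251., 210.]), array([251., 199.]), array([244., 209.]), array([245., 198.])]
```

View pics/w3.png

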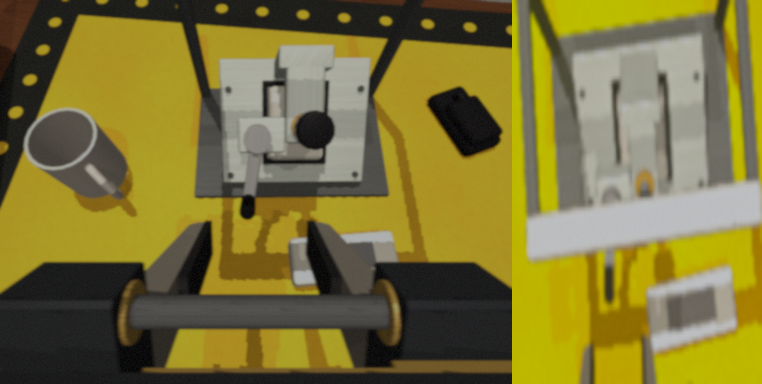

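The pin's top is at about (248,212) in the wrist view, which gives a lever angle near 0.14 and puts the pin at slanted (-69, 53). The foot stays down.

>>> send_rows(increments=[[[0.24, 0.09, -0.55, 0, 0, 0, -1], [0.24, 0.09, -0.55, 0, 0, 0, -1], [0.24, 0.09, -0.55, 0, 0, 0, -1], [0.24, 0.09, -0.55, 0, 0, 0, -1], [0.24, 0.09, -0.55, 0, 0, 0, -1], [0.24, 0.09, -0.55, 0, 0, 0, -1], [0, 0, 0, 0, 0, 0, -1]]])

```text
clock: 9.4
ee_pos: [0.4508, 0.1058, 0.1926]
tool_rot: [-2.967, -0.146, -0.924]
wrist_force: [1.0, 0.1, -0.4]
finger_gap: 0.0917
grasp_force: 0.0
```

```bash
python3 -c "
from h import *
info([(-70,53,150),(-70,53,118)])"
```

```text
clock 9.4 slant [-65.2  49.7 201.5] F slant [ 0.6 -0.  -0.9] q [ 1.35 -0.21 -1.57  2.44 -0.82  0.15 -0.97] gap 0.0917
(-70, 53, 150) [ 1.25  0.3  -2.25] [-0.01 -0.09  0.08]
(-70, 53, 118) [ 2.17  0.39 -3.56] [-0.01 -0.09  0.08]
```

Joints 3, 4 and 6 have reached their limits. A less tilted tool (about 20°) should fold the arm less, and the bar is still far away here.

>>> send_rows(increments=[[[0, 0, 0, -0.07, 0.65, 0, -1], [0, 0, 0, -0.07, 0.65, 0, -1], [0, 0, 0, -0.07, 0.65, 0, -1], [0, 0, 0, -0.07, 0.65, 0, -1], [0, 0, 0, -0.07, 0.65, 0, -1], [0, 0, 0, 0, 0, 0, -1]]])

```text
clock: 10.0
ee_pos: [0.4398, 0.1032, 0.2062]
tool_rot: [-3.072, -0.157, -0.544]
wrist_force: [0.2, -0.0, 0.5]
finger_gap: 0.0919
grasp_force: 0.0
```

```bash
sed -i 's/^def info(tgts,S=S0)/def info(tgts,S=S0,u=0)/; s/\*go(world(slant(t),S),targetR(S,-1),st))/*go(world(slant(t),S),Ro.from_rotvec(u*np.array([-.105,.994,0])).as_matrix()@targetR(S,-1),st))/' h.py; python3 -c "
from h import *
info([(-70,53,150),(-70,53,118)],u=.26)"
```

```text
clock 10.0 slant [-66.5  48.4 219.1] F slant [ 0.4 -0.1  0.3] q [ 1.48 -0.31 -1.57  2.26 -0.55  0.58 -1.2 ] gap 0.0919
(-70, 53, 150) [ 1.8   0.42 -2.93] [ 0.   -0.01  0.04]
(-70, 53, 118) [ 2.71  0.52 -4.24] [ 0.   -0.01  0.04]
```

>>> send_rows(increments=[[[0.36, 0.085, -0.59, 0, 0, 0, -1], [0.36, 0.085, -0.59, 0, 0, 0, -1], [0.36, 0.085, -0.59, 0, 0, 0, -1], [0.36, 0.085, -0.59, 0, 0, 0, -1], [0.36, 0.085, -0.59, 0, 0, 0, -1], [0, 0, 0, 0, 0, 0, -1]]])

```text
clock: 10.6
ee_pos: [0.4298, 0.0989, 0.1903]
tool_rot: [-3.059, -0.155, -0.573]
wrist_force: [0.3, 0.2, -0.2]
finger_gap: 0.0919
grasp_force: 0.0
```

```bash
python3 - <<'E'
from h import *
from bench import robot,eyes
import cv2
info([(-70,53,150),(-70,53,118)],u=.26)
c=eyes.camera("wrist");print("pintop",[proj(c,world(slant((-10-60*np.cos(a),45+60*np.sin(a),145)),S0)).round() for a in (0,.1,.2)])
d=eyes.camera("top");e=eyes.camera("scene")
o=np.zeros((384,800,3),np.uint8);o[:,:512]=c["pixels"];o[:184,512:]=cv2.resize(d["pixels"][180:275,180:325],(288,184));o[186:,512:]=cv2.resize(e["pixels"][90:222,230:422],(288,198));cv2.imwrite("pics/w4.png",o)
E
```

```text
clock 10.6 slant [-84.1  45.2 212. ] F slant [ 0.1  0.2 -0.3] q [ 1.48 -0.31 -1.57  2.32 -0.62  0.52 -1.12] gap 0.0919
(-70, 53, 150) [ 2.3   0.64 -2.13] [-0.11  0.23  0.03]
(-70, 53, 118) [ 3.21  0.73 -3.44] [-0.11  0.23  0.03]
pintop [array([258., 167.]), array([250., 166.]), array([242., 165.])]
```

View pics/w4.png

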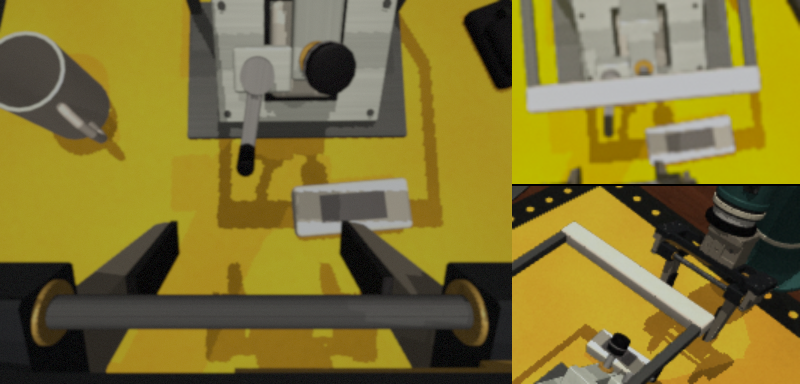

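The wrist view shows the pin top at (246,170), uncaged and untouched. The elbow is stuck at its limits (q2, q3), so I'll fit a quick kinematic model from the readings to find a feasible arm posture.

```bash
cat > kin.py <<'E'
from h import *
import itertools
D=[([1.143,.468,-.012,1.604,.006,1.071,-.056],[.244,-.602,.2145],[-3.082,-.6,.001]),
([.45476599,-.30722781,-.2338227,2.26814397,-.38100821,.72351458,-.97122014],[.42516,-.04832,.33207],[-2.992,-.233,-.782]),
([.56,-.15,-.72,2.34,-.16,.31,-1.52],[.4828,.0595,.2637],[-2.964,-.145,-.934]),
([.73,-.01,-.93,2.33,.26,.21,-1.91],[.5049,.0623,.2323],[-2.964,-.146,-.934]),
([.43,.14,-.69,2.33,1.03,.18,-2.67],[.5318,.0659,.194],[-2.963,-.148,-.936]),
([.74,-.2,-1.01,2.44,-.21,.21,-1.6],[.4385,.0998,.2261],[-2.965,-.15,-.935]),
([1.35,-.21,-1.57,2.44,-.82,.15,-.97],[.4508,.1058,.1926],[-2.967,-.146,-.924]),
([1.48,-.31,-1.57,2.26,-.55,.58,-1.2],[.4398,.1032,.2062],[-3.072,-.157,-.544]),
([1.48,-.31,-1.57,2.32,-.62,.52,-1.12],[.4298,.0989,.1903],[-3.059,-.155,-.573])]
LO=np.array([-2.53,-.31,-1.57,.28,-1.29,.15,-2.92]);HI=np.array([2.53,2.02,1.55,2.44,4.43,1.84,2.92])
rz=lambda a:Ro.from_rotvec([0,0,a]);ry=lambda a:Ro.from_rotvec([0,a,0])
def fk(q,p,sg):
    h,a1,L1,e1,L2,e2,L3,g0,g=p
    A=rz(sg[0]*q[0]+g0);P=A.apply([a1,0,h]);A=A*ry(q[1])*rz(sg[1]*q[2]);P=P+A.apply([e1,0,L1]);A=A*ry(q[3])*rz(sg[2]*q[4]);P=P+A.apply([e2,0,L2]);A=A*ry(q[5])
    A=A*rz(sg[3]*q[6]+g);P=P+A.apply([0,0,L3]);return P,A
def fit():
    best=None
    for sg in itertools.product((1,-1),repeat=4):
      for g in(0,1.57,3.14,-1.57):
        def r(p): 
            o=[]
            for q,X,w in D:
                P,A=fk(q,p,sg);o+=[P-X,.3*(A*Ro.from_rotvec(w).inv()).as_rotvec()]
            return np.concatenate(o)
        s=least_squares(r,[.3,0,.4,0,.4,0,.25,0,g],max_nfev=60)
        if best is None or s.cost<best[0]:best=(s.cost,s.x,sg,r(s.x))
    return best
if __name__=="__main__":
    c,p,sg,r=fit();print(c,p.round(4),sg);print(r.reshape(-1,6).round(3));import pickle;pickle.dump((p,sg),open("kin.pkl","wb"))
E
python3 kin.py
```

```text
0.0007183977327573927 [ 0.2728  0.0095  0.5327  0.002   0.4612  0.0116  0.3026 -0.0315  1.5436] (-1, -1, -1, -1)
[[ 0.012  0.004 -0.002 -0.    -0.    -0.001]
 [-0.006  0.019 -0.003 -0.004 -0.001 -0.002]
 [-0.007  0.009 -0.001 -0.005  0.    -0.003]
 [ 0.    -0.004  0.003 -0.006 -0.002 -0.002]
 [-0.001 -0.002  0.003 -0.003  0.001 -0.001]
 [-0.003  0.002 -0.001 -0.004 -0.001 -0.005]
 [ 0.001 -0.003  0.    -0.005  0.001 -0.001]
 [ 0.013 -0.009  0.002 -0.003 -0.002 -0.003]
 [ 0.008 -0.01  -0.    -0.005  0.    -0.002]]
```

```bash
sed -i 's/h,a1,L1,e1,L2,e2,L3,g0,g=p/h,a1,L1,e1,L2,e2,L3,g0,g,y1,y2,y3=p/; s/\[a1,0,h\]/[a1,y1,h]/; s/\[e1,0,L1\]/[e1,y2,L1]/; s/\[e2,0,L2\]/[e2,y3,L2]/; s/0,g\],max/0,g,0,0,0],max/' kin.py; python3 kin.py | head -4
cat > ik.py <<'E'
from kin import *
import pickle
p,sg=pickle.load(open("kin.pkl","rb"));rng=np.random.default_rng(0)
ax=np.array([-.105,.994,0])
def ik(t,u,psi=0,q0=None,n=12):
    R=Ro.from_rotvec(u*ax)*Ro.from_matrix(targetR(S0,-1))*rz(psi);X=world(slant(t),S0);out=[]
    mid=np.array([0,.2,0,2,0,.6,-1.6])
    f=lambda q:np.concatenate([10*(fk(q,p,sg)[0]-X),3*(fk(q,p,sg)[1]*R.inv()).as_rotvec(),.003*(q-mid)[[0,2,4]]])
    for k in range(n):
        s=least_squares(f,np.clip((mid if k==0 else rng.uniform(np.maximum(LO,-1.5),np.minimum(HI,2.4))),LO+.01,HI-.01),bounds=(LO+.02,HI-.02),max_nfev=60)
        e=np.linalg.norm(s.fun[:6])
        out.append((s.cost if e<.04 else 9+e,e,s.x))
    return min(out,key=lambda o:o[0])
if __name__=="__main__":
  for t in((-70,53,170),(-69,53,118),(-50,90,118),(-10,105,118)):
    for u in(0,.15,.3,.45):
        for psi in(0,):
            c,e,q=ik(t,u,psi);print(t,u,psi,"err %.3f"%e,q.round(2))
E
python3 ik.py
```

```text
4.390550083959377e-05 [ 3.0650e-01  1.3000e-03  5.2540e-01 -3.1000e-03  4.7140e-01 -8.0000e-04
  3.3700e-01 -6.0000e-04  1.5705e+00 -2.9700e-02 -5.4000e-03  2.1000e-03] (-1, -1, -1, -1)
[[ 0.     0.    -0.001 -0.    -0.     0.   ]
 [-0.     0.001 -0.    -0.     0.    -0.   ]Traceback (most recent call last):
  File "ik.py", line 18, in <module>
    c,e,q=ik(t,u,psi);print(t,u,psi,"err %.3f"%e,q.round(2))
          ~~^^^^^^^^^
  File "ik.py", line 10, in ik
    s=least_squares(f,np.clip((mid if k==0 else rng.uniform(np.maximum(LO,-1.5),np.minimum(HI,2.4))),LO+.01,HI-.01),bounds=(LO+.02,HI-.02),max_nfev=60)
    return func(*args, **kwargs)
    raise ValueError("Initial guess is outside of provided bounds")
ValueError: Initial guess is outside of provided bounds
```

Adding the lateral offsets brings the fit to about a millimetre.

```bash
sed -i 's/LO+.01,HI-.01),b/LO+.03,HI-.03),b/' ik.py; python3 ik.py
```

```text
(-70, 53, 170) 0 0 err 0.160 [ 0.33  0.09 -0.74  2.42  1.11  0.23 -2.9 ]
(-70, 53, 170) 0.15 0 err 0.000 [-0.27  0.07 -0.13  2.39  0.52  0.28 -2.33]
(-70, 53, 170) 0.3 0 err 0.000 [-0.22  0.11 -0.15  2.28  0.21  0.46 -2.01]
(-70, 53, 170) 0.45 0 err 0.000 [-0.2   0.17 -0.15  2.17  0.1   0.65 -1.88]
(-69, 53, 118) 0 0 err 0.000 [ 0.54  0.42 -1.06  2.42  1.84  0.53  2.75]
(-69, 53, 118) 0.15 0 err 0.000 [-0.35  0.2  -0.02  2.37  0.78  0.17 -2.58]
(-69, 53, 118) 0.3 0 err 0.000 [-0.27  0.24 -0.07  2.26  0.26  0.36 -2.03]
(-69, 53, 118) 0.45 0 err 0.000 [-0.21  0.29 -0.11  2.14  0.13  0.56 -1.89]
(-50, 90, 118) 0 0 err 0.185 [-1.39  0.4   1.08  2.42  4.41  0.17 -0.08]
(-50, 90, 118) 0.15 0 err 0.000 [-0.5   0.21  0.05  2.32  0.68  0.22 -2.55]
(-50, 90, 118) 0.3 0 err 0.000 [-0.33  0.25 -0.1   2.2   0.3   0.41 -2.14]
(-50, 90, 118) 0.45 0 err 0.000 [-0.26  0.31 -0.14  2.08  0.15  0.6  -1.98]
(-10, 105, 118) 0 0 err 0.017 [-0.5   0.21 -0.    2.33  1.48  0.23  2.9 ]
(-10, 105, 118) 0.15 0 err 0.000 [-0.44  0.22 -0.02  2.22  0.56  0.3  -2.43]
(-10, 105, 118) 0.3 0 err 0.000 [-0.32  0.27 -0.12  2.1   0.28  0.49 -2.12]
(-10, 105, 118) 0.45 0 err 0.000 [-0.27  0.32 -0.15  1.99  0.15  0.68 -1.98]
```

```bash
cat > sim.py <<'E'
from ik import *
def jac(q):
    P,A=fk(q,p,sg);J=np.zeros((6,7))
    for i in range(7):
        d=np.array(q,float);d[i]+=1e-5;P2,A2=fk(d,p,sg);J[:3,i]=(P2-P)/1e-5;J[3:,i]=(A2*A.inv()).as_rotvec()/1e-5
    return J
def run(q,rows,lam=.03,sub=4):
    q=np.array(q,float);P,A=fk(q,p,sg)
    for r in rows:
        P=P+.02*np.array(r[:3]);A=Ro.from_rotvec(.08*np.array(r[3:6]))*A
        for _ in range(sub*2):
            Pc,Ac=fk(q,p,sg);e=np.concatenate([P-Pc,(A*Ac.inv()).as_rotvec()])
            J=jac(q);free=np.ones(7,bool)
            for _ in range(3):
                Jf=J*free;dq=Jf.T@np.linalg.solve(Jf@Jf.T+lam**2*np.eye(6),e)
                bad=free&(((q+dq)<LO)|((q+dq)>HI))
                if not bad.any():break
                free&=~bad
            q=np.clip(q+np.clip(dq,-.1,.1),LO,HI)
        P,A=fk(q,p,sg)
    return q
if __name__=="__main__":
    m=lambda r,n:[r]*n
    for lam in(.001,.03,.1):
        q=run(D[0][0],m([.27,.97,.4,.055,-.22,-.1],10)+m([.27,.97,.2,.055,-.22,-.1],10)+m([.27,.97,.05,.055,-.22,-.1],9),lam);print("v1",q.round(2),fk(q,p,sg)[0].round(3))
        q=run(D[1][0],m([.36,.7,-.43,.02,-.155,-.08],8),lam);print("v2",q.round(2))
        q=run(D[2][0],m([.22,.02,-.31,0,0,0],5),lam);print("v3",q.round(2))
E
python3 sim.py
```

```text
v1 [ 0.61 -0.3  -0.25  2.25 -0.43  0.8  -0.8 ] [ 0.408 -0.087  0.333]
v2 [ 0.56 -0.15 -0.74  2.34 -0.16  0.3  -1.53]
v3 [ 0.72 -0.01 -0.92  2.33  0.25  0.22 -1.9 ]
v1 [ 0.48 -0.3  -0.25  2.27 -0.39  0.71 -0.96] [ 0.428 -0.052  0.331]
v2 [ 0.56 -0.15 -0.73  2.34 -0.15  0.3  -1.53]
v3 [ 0.71 -0.01 -0.91  2.33  0.25  0.22 -1.9 ]
v1 [ 0.65 -0.3  -0.37  2.26 -0.47  0.73 -0.86] [ 0.428 -0.054  0.33 ]
v2 [ 0.56 -0.15 -0.73  2.34 -0.16  0.3  -1.52]
v3 [ 0.68 -0.03 -0.86  2.34  0.13  0.22 -1.78]
```

The simulation reproduces the controller's behaviour, so I'll search for a short safe detour that brings the elbow back.

```bash
cat > search.py <<'E'
from sim import *
from bench import robot
q0=np.array(robot.sense()["q"]);rng=np.random.default_rng(1)
def pose(X,u,psi):return np.array(X),Ro.from_rotvec(u*ax)*Ro.from_matrix(targetR(S0,-1))*rz(psi)
end=pose(world(slant((-70,53,165)),S0),.3,0)
def leg(q,W,step=.9):
    P,A=fk(q,p,sg);d=(W[0]-P)/.02;w=(W[1]*A.inv()).as_rotvec()/.08
    n=max(1,int(np.ceil(max(abs(d).max(),abs(w).max())/step)));r=np.round(np.concatenate([d,w])/n,2)
    return run(q,[r]*n,.03,1),r,n
best=[]
import time;t0=time.time()
while time.time()-t0<150:
    W=[(rng.uniform([.25,-.5,.26],[.42,.3,.45]).round(2),round(rng.uniform(.2,.6),1),round(rng.uniform(-1.2,1.2),1)) for _ in range(1+rng.integers(2))]
    q=q0;L=[]
    try:
        for w in W:q,r,n=leg(q,pose(*w));L.append((n,r))
        q,r,n=leg(q,end);L.append((n,r))
    except Exception:continue
    e=np.linalg.norm(fk(q,p,sg)[0]-end[0]);N=sum(l[0] for l in L)
    c=abs(q[2])+N*.005+20*e+5*max(0,.05-min((q-LO).min(),(HI-q).min()))
    best.append((c,e,N,q.round(2).tolist(),[(w[0].tolist(),w[1],w[2]) for w in W],[(n,r.tolist()) for n,r in L]))
best.sort(key=lambda b:b[0])
for b in best[:3]:print(b)
print(len(best))
E
python3 search.py
```

```text
(np.float64(0.18811519976437713), np.float64(0.0003680403905172763), 18, [-0.27, 0.12, -0.09, 2.28, 0.21, 0.45, -2.0], [([0.26, 0.19, 0.32], 0.3, -0.0)], [(10, [-0.85, 0.45, 0.64, -0.02, 0.07, 0.0]), (8, [0.88, -0.07, -0.83, 0.02, -0.02, 0.37])])
(np.float64(0.1946346839285154), np.float64(0.0006986146881841929), 18, [-0.27, 0.12, -0.09, 2.28, 0.19, 0.44, -1.98], [([0.26, 0.2, 0.33], 0.3, -0.1)], [(10, [-0.85, 0.5, 0.69, -0.06, 0.07, 0.12]), (8, [0.86, -0.07, -0.9, 0.07, -0.02, 0.27])])
(np.float64(0.20841202246991844), np.float64(0.0009493290274942872), 18, [-0.26, 0.12, -0.1, 2.28, 0.2, 0.44, -2.0], [([0.26, 0.2, 0.28], 0.2, -0.7)], [(10, [-0.85, 0.5, 0.44, -0.33, -0.08, 0.81]), (8, [0.89, -0.06, -0.55, 0.39, 0.15, -0.6])])
1556
```

>>> send_rows(increments=[[[-0.85, 0.45, 0.64, -0.02, 0.07, 0, -1], [-0.85, 0.45, 0.64, -0.02, 0.07, 0, -1], [-0.85, 0.45, 0.64, -0.02, 0.07, 0, -1], [-0.85, 0.45, 0.64, -0.02, 0.07, 0, -1], [-0.85, 0.45, 0.64, -0.02, 0.07, 0, -1], [-0.85, 0.45, 0.64, -0.02, 0.07, 0, -1], [-0.85, 0.45, 0.64, -0.02, 0.07, 0, -1], [-0.85, 0.45, 0.64, -0.02, 0.07, 0, -1], [-0.85, 0.45, 0.64, -0.02, 0.07, 0, -1], [-0.85, 0.45, 0.64, -0.02, 0.07, 0, -1]]])

```text
clock: 11.75
ee_pos: [0.3194, 0.1636, 0.2759]
tool_rot: [-3.077, -0.166, -0.514]
wrist_force: [-0.3, 0.1, -0.7]
finger_gap: 0.0919
grasp_force: 0.0
```

```bash
cat > leg.py <<'E'
import sys;src=open("search.py").read().split("best=[]")[0];exec(src)
def plan(t,u,psi=0,step=.9):
    print("now",fk(q0,p,sg)[0].round(3),q0.round(2));q,r,n=leg(q0,pose(world(slant(t),S0),u,psi),step);print(n,r.tolist(),"->",q.round(2),toslant(fk(q,p,sg)[0]).round(1))
E
python3 -c "
from leg import *
plan((-70,53,165),.3)"
```

```text
now [0.318 0.162 0.274] [-0.33 -0.31 -0.32  2.34  0.1   0.81 -2.17]
9 [0.83, -0.28, -0.63, -0.0, 0.03, -0.0] -> [-0.21  0.12 -0.15  2.28  0.21  0.45 -2.  ] [-69.3  53.5 165.4]
```

>>> send_rows(increments=[[[0.83, -0.28, -0.63, 0, 0.03, 0, -1], [0.83, -0.28, -0.63, 0, 0.03, 0, -1], [0.83, -0.28, -0.63, 0, 0.03, 0, -1], [0.83, -0.28, -0.63, 0, 0.03, 0, -1], [0.83, -0.28, -0.63, 0, 0.03, 0, -1], [0.83, -0.28, -0.63, 0, 0.03, 0, -1], [0.83, -0.28, -0.63, 0, 0.03, 0, -1], [0.83, -0.28, -0.63, 0, 0.03, 0, -1], [0.83, -0.28, -0.63, 0, 0.03, 0, -1], [0, 0, 0, 0, 0, 0, -1]]])

```text
clock: 12.75
ee_pos: [0.4698, 0.1121, 0.1607]
tool_rot: [-3.082, -0.163, -0.477]
wrist_force: [-0.2, -0.1, -0.6]
finger_gap: 0.0919
grasp_force: 0.0
```

```bash
python3 -c "
from leg import *
plan((-70,53,120),.3)
from bench import eyes
import cv2
c=eyes.camera('wrist');print([proj(c,world(slant((-10-60*np.cos(a),45+60*np.sin(a),145)),S0)).round() for a in (0,.1,.2)])
cv2.imwrite('pics/w5.png',c['pixels'])"
```

```text
now [0.47  0.112 0.161] [-0.2   0.13 -0.16  2.27  0.21  0.46 -2.  ]
3 [0.38, 0.03, -0.62, -0.01, -0.02, -0.0] -> [-0.23  0.23 -0.12  2.26  0.29  0.36 -2.07] [-69.8  53.  120.1]
[array([272., 220.]), array([262., 220.]), array([253., 218.])]
```

View pics/w5.png

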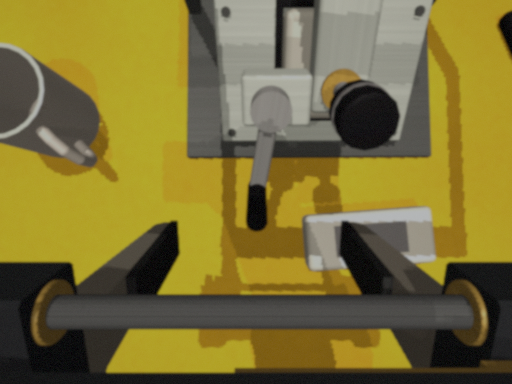

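The pin top shows at (257,222), centred between the open fingers, at an angle of about 0.15. I'll descend around it.

```bash
python3 -c "
from leg import *
plan((-76,54,119),.3)
plan((-76,54,119),.25)
"
```

```text
now [0.469 0.112 0.161] [-0.2   0.13 -0.16  2.27  0.21  0.46 -2.  ]
3 [0.32, 0.03, -0.7, -0.01, -0.02, -0.01] -> [-0.24  0.24 -0.12  2.27  0.3   0.35 -2.09] [-75.8  54.1 119.2]
now [0.469 0.112 0.161] [-0.2   0.13 -0.16  2.27  0.21  0.46 -2.  ]
3 [0.32, 0.03, -0.7, 0.01, -0.22, -0.01] -> [-0.28  0.22 -0.08  2.31  0.39  0.29 -2.18] [-75.7  53.9 119.3]
```

Using the first plan (u=.3), then closing gently.

>>> send_rows(increments=[[[0.32, 0.03, -0.7, 0, 0, 0, -1], [0.32, 0.03, -0.7, 0, 0, 0, -1], [0.32, 0.03, -0.7, 0, 0, 0, -1], [0, 0, 0, 0, 0, 0, 1], [0, 0, 0, 0, 0, 0, 1], [0, 0, 0, 0, 0, 0, 1], [0, 0, 0, 0, 0, 0, 1], [0, 0, 0, 0, 0, 0, 1], [0, 0, 0, 0, 0, 0, 1], [0, 0, 0, 0, 0, 0, 1]]], force=12)

```text
clock: 13.8
ee_pos: [0.4882, 0.115, 0.1205]
tool_rot: [-3.081, -0.167, -0.481]
wrist_force: [-0.5, 0.0, 0.3]
finger_gap: 0.038
grasp_force: 0.0
```

```bash
python3 -c "
from leg import *
info([])
s=robot.sense();print(s['wrist_force'],s['grasp_force'])
G=(Ro.from_rotvec(s['tool_rot']).apply([0,0,-.0187])+s['ee_pos']);g=toslant(G);print('grasp',g,'ang',np.arctan2(g[1]-45,-10-g[0]),np.hypot(g[1]-45,g[0]+10))
"
```

```text
clock 13.8 slant [-75.2  55.  120.5] F slant [-0.2  0.1  0.6] q [-0.23  0.23 -0.13  2.27  0.29  0.35 -2.07] gap 0.038
[-0.49568485  0.00853168  0.34109766] 0.0
grasp [-69.67952297  54.98389247 138.33246018] ang 0.1657568152807351 60.50887183775972
```

>>> send_rows(increments=[[[0, 0, 0, 0, 0, 0, 1], [0, 0, 0, 0, 0, 0, 1], [0, 0, 0, 0, 0, 0, 1], [0, 0, 0, 0, 0, 0, 1], [0, 0, 0, 0, 0, 0, 1], [0, 0, 0, 0, 0, 0, 1]]])

```text
clock: 14.4
ee_pos: [0.488, 0.1152, 0.1202]
tool_rot: [-3.081, -0.167, -0.48]
wrist_force: [-0.2, 1.9, -0.2]
finger_gap: 0.0137
grasp_force: 12.0
```

```bash
cat > arc.py <<'E'
from leg import *
def gp():
    s=robot.sense();G=(Ro.from_rotvec(s['tool_rot']).apply([0,0,-.0187])+s['ee_pos']);g=toslant(G)
    f=T.T@world(np.array(s["wrist_force"]),[0,0,-S0[2]])
    print('F',f.round(1),'grip',round(s['grasp_force'],1),'gap',round(s['finger_gap'],4),'grasp',g.round(1),'ang %.3f rad %.1f'%(np.arctan2(g[1]-45,-10-g[0]),np.hypot(g[1]-45,g[0]+10)))
    return g
def arc(phis,us,n=3,z=138,r=60,d=(0,0)):
    q=q0
    for f,u in zip(phis,us):
        t=np.array([-10-r*np.cos(f)+d[0],45+r*np.sin(f)+d[1],z])-18.7*np.array([np.sin(u),0,np.cos(u)])
        P,A=fk(q,p,sg);W=pose(world(slant(t),S0),u,0)
        rr=np.round(np.concatenate([(W[0]-P)/.02,(W[1]*A.inv()).as_rotvec()/.08])/n,3)
        q=run(q,[rr]*n,.03,1);print(round(f,2),n,rr.tolist(),q.round(2))
E
python3 -c "
from arc import *
gp();arc(np.linspace(.3,1.5,7),np.linspace(.3,.12,7))"
```

```text
F [-0.1  1.9 -0.2] grip 12.0 gap 0.0137 grasp [-70.   55.1 138.2] ang 0.167 rad 60.8
0.3 3 [0.01, 0.132, 0.024, -0.009, -0.01, -0.014] [-0.26  0.24 -0.12  2.26  0.31  0.36 -2.11]
0.5 3 [0.052, 0.191, 0.048, 0.013, -0.124, -0.0] [-0.32  0.23 -0.09  2.27  0.36  0.34 -2.18]
0.7 3 [0.083, 0.175, 0.067, 0.013, -0.124, -0.0] [-0.37  0.22 -0.05  2.27  0.41  0.32 -2.26]
0.9 3 [0.111, 0.152, 0.085, 0.013, -0.125, -0.0] [-0.43  0.22 -0.02  2.27  0.47  0.3  -2.33]
1.1 3 [0.133, 0.123, 0.1, 0.013, -0.124, -0.0] [-0.47  0.22  0.02  2.27  0.53  0.28 -2.4 ]
1.3 3 [0.152, 0.09, 0.11, 0.013, -0.124, -0.0] [-0.52  0.21  0.05  2.27  0.58  0.27 -2.46]
1.5 3 [0.165, 0.052, 0.116, 0.013, -0.125, -0.0] [-0.55  0.21  0.09  2.26  0.64  0.25 -2.52]
```

The pin is held (gap 13.7 mm). I'll swing it in stages.

>>> send_rows(increments=[[[0.01, 0.13, 0.025, 0, 0, 0, 1], [0.01, 0.13, 0.025, 0, 0, 0, 1], [0.01, 0.13, 0.025, 0, 0, 0, 1], [0.05, 0.19, 0.05, 0.013, -0.124, 0, 1], [0.05, 0.19, 0.05, 0.013, -0.124, 0, 1], [0.05, 0.19, 0.05, 0.013, -0.124, 0, 1]]])

```text
clock: 15.0
ee_pos: [0.4914, 0.1345, 0.1245]
tool_rot: [-3.072, -0.166, -0.526]
wrist_force: [1.6, -3.4, -6.0]
finger_gap: 0.0133
grasp_force: 12.0
```

```bash
python3 -c "
from arc import *
gp();arc(np.linspace(.7,1.5,5),np.linspace(.24,.12,5))"
```

```text
F [-2.5 -3.5 -5.6] grip 12.0 gap 0.0133 grasp [-63.6  74.  138.8] ang 0.495 rad 61.0
0.7 3 [0.088, 0.176, 0.068, 0.006, -0.133, -0.014] [-0.37  0.22 -0.05  2.27  0.41  0.32 -2.26]
0.9 3 [0.11, 0.152, 0.086, 0.013, -0.125, 0.0] [-0.42  0.22 -0.02  2.27  0.47  0.3  -2.33]
1.1 3 [0.134, 0.123, 0.099, 0.013, -0.124, 0.0] [-0.47  0.22  0.02  2.27  0.53  0.28 -2.4 ]
1.3 3 [0.152, 0.09, 0.11, 0.013, -0.124, 0.0] [-0.52  0.21  0.05  2.27  0.58  0.27 -2.46]
1.5 3 [0.164, 0.052, 0.116, 0.013, -0.125, -0.0] [-0.55  0.21  0.09  2.26  0.64  0.25 -2.52]
```

>>> send_rows(increments=[[[0.088, 0.176, 0.065, 0.01, -0.13, 0, 1], [0.088, 0.176, 0.065, 0.01, -0.13, 0, 1], [0.088, 0.176, 0.065, 0.01, -0.13, 0, 1], [0.11, 0.152, 0.085, 0.013, -0.125, 0, 1], [0.11, 0.152, 0.085, 0.013, -0.125, 0, 1], [0.11, 0.152, 0.085, 0.013, -0.125, 0, 1]]])

```text
clock: 15.6
ee_pos: [0.5036, 0.1546, 0.134]
tool_rot: [-3.051, -0.166, -0.621]
wrist_force: [-4.7, -2.8, -0.9]
finger_gap: 0.0136
grasp_force: 12.0
```

```bash
python3 -c "
from arc import *
gp();arc(np.linspace(1.1,1.5,3),np.linspace(.18,.12,3))"
```

```text
F [-4.6 -2.3  2.1] grip 12.0 gap 0.0136 grasp [-47.6  92.7 138.7] ang 0.903 rad 60.7
1.1 3 [0.126, 0.115, 0.096, 0.008, -0.123, -0.016] [-0.47  0.22  0.02  2.27  0.53  0.28 -2.4 ]
1.3 3 [0.152, 0.089, 0.11, 0.013, -0.124, -0.0] [-0.51  0.21  0.05  2.27  0.58  0.27 -2.46]
1.5 3 [0.165, 0.052, 0.116, 0.013, -0.125, -0.0] [-0.55  0.21  0.09  2.26  0.64  0.25 -2.52]
```

>>> send_rows(increments=[[[0.126, 0.117, 0.096, 0.01, -0.124, 0, 1], [0.126, 0.117, 0.096, 0.01, -0.124, 0, 1], [0.126, 0.117, 0.096, 0.01, -0.124, 0, 1], [0.152, 0.09, 0.11, 0.013, -0.124, 0, 1], [0.152, 0.09, 0.11, 0.013, -0.124, 0, 1], [0.152, 0.09, 0.11, 0.013, -0.124, 0, 1]]])

```text
clock: 16.2
ee_pos: [0.5207, 0.1673, 0.1466]
tool_rot: [-3.028, -0.166, -0.713]
wrist_force: [-3.9, -0.5, -1.7]
finger_gap: 0.0133
grasp_force: 12.0
```

```bash
python3 -c "
from arc import *
gp();arc([1.4,1.5,1.58],[.13,.12,.12])"
```

```text
F [-4.2 -0.   0.9] grip 12.0 gap 0.0133 grasp [-26.6 103.6 138.7] ang 1.295 rad 60.9
1.4 3 [0.075, 0.021, 0.058, 0.004, -0.079, -0.019] [-0.55  0.21  0.08  2.27  0.62  0.25 -2.51]
1.5 3 [0.081, 0.021, 0.057, 0.005, -0.042, 0.0] [-0.55  0.21  0.09  2.26  0.64  0.25 -2.52]
1.58 3 [0.065, 0.01, 0.046, -0.0, 0.0, 0.0] [-0.54  0.21  0.08  2.25  0.62  0.26 -2.5 ]
```

>>> send_rows(increments=[[[0.075, 0.021, 0.058, 0.004, -0.08, 0, 1], [0.075, 0.021, 0.058, 0.004, -0.08, 0, 1], [0.075, 0.021, 0.058, 0.004, -0.08, 0, 1], [0.081, 0.021, 0.057, 0.005, -0.04, 0, 1], [0.081, 0.021, 0.057, 0.005, -0.04, 0, 1], [0.081, 0.021, 0.057, 0.005, -0.04, 0, 1], [0.065, 0.01, 0.046, 0, 0, 0, 1], [0.065, 0.01, 0.046, 0, 0, 0, 1], [0.065, 0.01, 0.046, 0, 0, 0, 1]]])

```text
clock: 17.1
ee_pos: [0.534, 0.1716, 0.1563]
tool_rot: [-3.015, -0.168, -0.756]
wrist_force: [-3.8, 5.8, -2.0]
finger_gap: 0.0136
grasp_force: 12.0
```

```bash
python3 -c "
from arc import *
gp()
from bench import eyes
import cv2
c=eyes.camera('wrist');print([proj(c,world(slant((-10-60*np.cos(a),45+60*np.sin(a),145)),S0)).round() for a in (1.4,1.57)])
d=eyes.camera('scene');cv2.imwrite('pics/w6.png',np.hstack([c['pixels'],cv2.resize(d['pixels'][100:292,240:384],(288,384))]))"
```

```text
F [-3.7  6.2  0.2] grip 12.0 gap 0.0136 grasp [-10.3 106.4 138.9] ang 1.566 rad 61.4
[array([261., 274.]), array([260., 256.])]
```

View pics/w6.png

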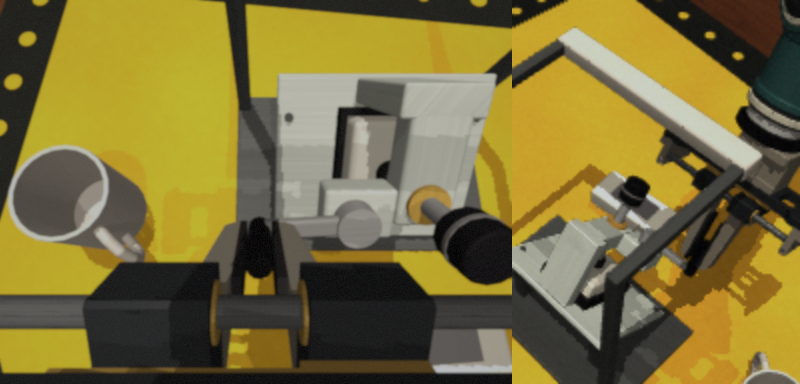

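The lever lies along the stand's y axis in the wrist view (pin at about (259,250), pivot at (357,225)), and the foot is on the hub. I'll nudge a little further to confirm the end stop, then open.

>>> send_rows(increments=[[[0.08, 0, 0.056, 0, 0, 0, 1], [0.08, 0, 0.056, 0, 0, 0, 1], [0, 0, 0, 0, 0, 0, 1], [0, 0, 0, 0, 0, 0, 1]]])

```text
clock: 17.6
ee_pos: [0.5376, 0.1721, 0.1589]
tool_rot: [-3.014, -0.168, -0.758]
wrist_force: [-2.0, 5.5, -2.1]
finger_gap: 0.0136
grasp_force: 12.0
```

```bash
python3 -c "
from arc import *
gp()"
```

```text
F [-2.4  5.7 -0.9] grip 12.0 gap 0.0136 grasp [ -5.8 106.6 138.9] ang 1.638 rad 61.7
```

>>> send_rows(increments=[[[0.08, 0.01, 0.056, 0, 0, 0, 1], [0.08, 0.01, 0.056, 0, 0, 0, 1], [0, 0, 0, 0, 0, 0, 1]]])

```text
clock: 17.9
ee_pos: [0.5379, 0.1722, 0.159]
tool_rot: [-3.018, -0.17, -0.75]
wrist_force: [-10.3, 5.6, -4.1]
finger_gap: 0.0136
grasp_force: 12.0
```

```bash
python3 -c "
from arc import *
gp()"
```

```text
F [-10.2   6.6   2.2] grip 12.0 gap 0.0136 grasp [ -5.5 106.6 138.8] ang 1.645 rad 61.7
```

End stop reached: the force rose to about 10 N with no further motion. I'll open and check.

>>> send_rows(increments=[[[-0.03, 0, -0.02, 0, 0, 0, 1], [0, 0, 0, 0, 0, 0, -1], [0, 0, 0, 0, 0, 0, -1], [0, 0, 0, 0, 0, 0, -1], [0, 0, 0, 0, 0, 0, -1], [0, 0, 0, 0, 0, 0, -1], [0, 0, 0, 0, 0, 0, -1]]])

```text
clock: 18.6
ee_pos: [0.5396, 0.1697, 0.16]
tool_rot: [-3.019, -0.164, -0.755]
wrist_force: [-0.1, -0.3, 0.3]
finger_gap: 0.0594
grasp_force: 0.0
```

```bash
python3 -c "
from arc import *
gp();s=robot.sense();A=Ro.from_rotvec(s['tool_rot']).as_matrix();print(-A[:,2]);
r=np.concatenate([-A[:,2]*.7,[0,0,0]]);q=run(q0,[r]*10,.03,1);print(q.round(2),fk(q,p,sg)[0])
r2=np.concatenate([[-.7,0,.4],[0,0,0]]);q=run(q,[r2]*4,.03,1);print(q.round(2),fk(q,p,sg)[0])"
```

```text
F [ 0.1 -0.2  0.4] grip 0.0 gap 0.0594 grasp [ -3.7 104.  138.8] ang 1.677 rad 59.4
[-0.46794033 -0.0502313   0.88233138]
[-0.48 -0.09 -0.04  2.22  0.34  0.59 -2.23] [0.47550301 0.16257122 0.28334275]
[-0.51 -0.24 -0.09  2.25  0.32  0.71 -2.26] [0.41950383 0.16256898 0.31532819]
```

>>> send_rows(increments=[[[-0.33, -0.035, 0.62, 0, 0, 0, -1], [-0.33, -0.035, 0.62, 0, 0, 0, -1], [-0.33, -0.035, 0.62, 0, 0, 0, -1], [-0.33, -0.035, 0.62, 0, 0, 0, -1], [-0.33, -0.035, 0.62, 0, 0, 0, -1], [-0.33, -0.035, 0.62, 0, 0, 0, -1], [-0.7, 0, 0.4, 0, 0, 0, -1], [-0.7, 0, 0.4, 0, 0, 0, -1], [-0.7, 0, 0.4, 0, 0, 0, -1], [-0.7, 0, 0.4, 0, 0, 0, -1]]])

```text
clock: 19.6
ee_pos: [0.4432, 0.1655, 0.2666]
tool_rot: [-3.019, -0.164, -0.755]
wrist_force: [0.1, 0.9, 0.1]
finger_gap: 0.0919
grasp_force: 0.0
```

```bash
python3 -c "
from arc import *
gp()
from bench import eyes
import cv2
c=eyes.camera('wrist');print('knobtop158',proj(c,world(slant((0,0,158)),S0)).round(),[proj(c,world(slant((-10-60*np.cos(a),45+60*np.sin(a),145)),S0)).round() for a in (1.4,1.57)])
d=eyes.camera('scene');cv2.imwrite('pics/w7.png',np.hstack([c['pixels'],cv2.resize(d['pixels'][100:292,240:384],(288,384))]))"
```

```text
F [ 0.2  0.9 -0.1] grip 0.0 gap 0.0919 grasp [-21.4 110.  281.4] ang 1.397 rad 65.9
knobtop158 [388. 152.] [array([265., 169.]), array([264., 158.])]
```

View pics/w7.png

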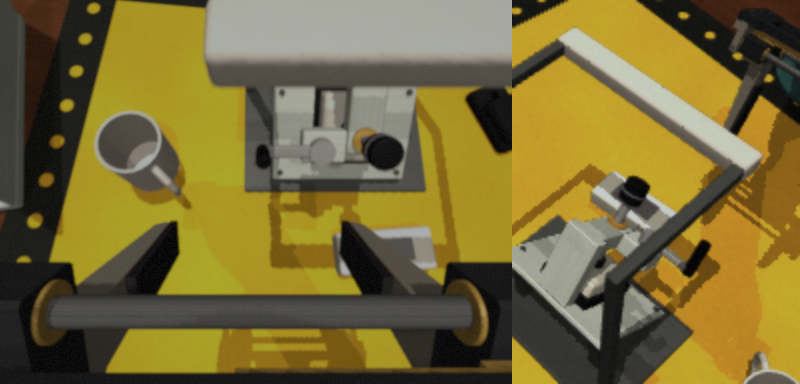

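The pin top at (264,159) matches 1.57 rad and the knob at (383,152) is still at its lowered height. The gripper is clear and the mouse, mug and brick haven't moved, so I'm handing in.

```bash
python3 -c "
from bench import robot
print(robot.sign_off())"
```

```text
the job is handed in; nothing more can be done
None
```

I lowered the rod's foot onto the hub, then swung the clamp lever to its end stop. I released it, backed the gripper clear without disturbing the bystanders, and handed in at about 20 s; no verdict came back, and the final foot contact is inferred from the unchanged knob height.

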